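# Bring the pot filler over the stockpot

## Robot

A 6-joint arm with a two-finger parallel gripper is mounted at the origin on the work surface. World frame = base frame: x ahead of the robot, y to its left, z up, the work surface at z = 0. Lengths are in m, angles in rad, forces in N, time in s.
With the tool pointing down it reaches from about 0.35 to 0.925 m from the base axis. Payload 6.4 kg.
Tool frame: the origin (TCP) lies midway between the tips of the shut fingers; the grasp point (between the pads) lies 19 mm behind it; z points along the fingers, y is the line along which they close (so a half turn about z gives the same grasp; the last joint's range is limited). The gripper opens to 94 mm and grips with 3 to 60 N. Pads are 16 mm wide; open, the fingers measure 119 mm over their backs; the gripper's body (75 mm by 177 mm) begins 78 mm behind the grasp point.
Start: joints at [1.037, 0.245, 1.558, -0, 1.339, -0.174], TCP at [0.229, 0.608, 0.205] pointing down, gripper open.
Joint ranges: [-3.13, 3.13], [-1.02, 2.26], [0.13, 2.54], [-0.95, 4.09], [0.21, 2.88], [-2.74, 2.74]. Speed limits (rad/s): [2.57, 2.57, 3.14, 3.14, 3.14, 3.14].

## Interface

Orientations are given as [roll, pitch, yaw] about the fixed x, y, z axes, in that order (R = Rz(yaw) Ry(pitch) Rx(roll)).
In Python, from bench import env, imaging, close_job gives the robot as it stands.
- The arm moves only by the tool servo_tool, never from a script. Its argument "commands" is a list of rows, each a list of 6 numbers: the shift along the world's x, y, z in cm, then the turn, a rotation vector about the world's x, y, z in degrees. A call has exactly 10 rows; each row shifts and turns the commanded pose from where the row before left it; what a row does not reach is not made up. A row lasts 1/10 s, in which the tool goes at most 50 mm and 8.59 degrees, less where a joint would pass 70% of its speed; a pose out of reach is approached as far as the arm can. A call with a gripper value outside its range is refused whole. "grip" is the finger opening in cm, from 0 to 9.4, set as the call begins (left out, the last holds). The fingers move at their own pace and stop on an object; "grip_force" is the grip in N (left out, the last holds). Time passes only in rows, so rows that do not move let the fingers close, or fill a call up. It gives the time, the measured TCP pose, the force and the opening at its end, in the units of the state.
- env.get_obs(): the state, without advancing time (a new reading comes with each control period).
- imaging.camera(name): name is "side" or "top" or "wrist"; returns (picture, depth): 420x560x3 uint8, blue, green, red; 420x560 float32, m along the optical axis (not along the pixel's ray), 0 where there is no reading.
- imaging.calibration(name): a dict with "fovy" (degrees; the focal length in pixels is half the picture's height over the tangent of half this angle, whatever the lens; pixels are square), "cx", "cy" (the principal point, pixels), "R" (3x3) and "t" (3): a world point X has camera coordinates R X + t. Camera axes: x right, y down, z forward; pixel columns grow to the right and rows downward; lengths in m; the calibration is good to about 2 mm. A picture is of the moment at which its call begins: read the wrist's pose just before it. calibration takes no time and is no camera call; for the wrist camera it gives the pose at the moment of the call.
- close_job(): hands the job in, once; it reports no verdict.
The state is a dict: "time_s": time; "joint_positions": joint angles; "dq": joint speeds; "effort": joint torques, N m; "tcp_pos": TCP position; "tool_rot": TCP orientation; "contact_force": force on the tool from outside, world axes, zero at the start; "wrist_torque": the same for the moment, N m; "width": opening from 0.0 (shut) to 1.0 (fully open).
Only numpy, scipy, OpenCV 4.12 (cv2) and the standard library are available. Lean on these libraries where they do the work, as an engineer would, in place of code of your own. Each camera call takes 0.05 s, during which the arm holds its last target. There are 200 camera calls.

## Task

The water main is off, and the pot filler has to be ready for when it comes back: first push the shut-off valve's lever round with a fingertip until it is fully shut against its stop, then push the filler's swivel arm round until its outlet hangs over the middle of the stockpot. Leave the arm at rest there; lift nothing, and leave the pots and everything else standing where they are.

Things in the scene. Friction and masses are not known exactly. Their poses are not given: they have to be found in the camera images.
- filler: Pot filler of plain steel standing upright at the far edge of a flat black glass hob, one fixed piece with it. Origin: foot of the column, on the worktop. Its x axis points away from the hob, so the hob spreads to its -x side: glass 300 x 480 mm (x, y), 6 mm thick, centred 180 mm to -x of the column. Column 36 mm in diameter, swivel arm on top of it. Does not move.
- spout (a joint): Angle of the filler's swivel arm about the column's upright axis: 0 when it points along the filler's -x axis (middle of the hob), growing counter-clockwise seen from above, range -1.1 to 1.1. It swings level, stays where it is left, and about 2 N at 130 mm from the axis turns it.
- spout_pivot (a point): Point on the swivel axis at the height of the arm's centre line, 240 mm above the worktop. The hub here is 44 mm in diameter and 30 mm high, its top at 255 mm.
- spout_outlet (a point): Centre of the lower end of the outlet nozzle, 180 mm out from the swivel axis and 45 mm below the arm's centre line (195 mm above the worktop). The arm is a level round steel tube 20 mm in diameter at 240 mm height, straight from the hub to 165 mm out, where it bends down into the nozzle (26 mm in diameter).
- valve: Shut-off valve of plain steel standing by itself on the worktop, left or right of the hob; foot 60 mm in diameter. Origin: centre of its foot, on the worktop; the lever turns about its upright axis. A short pipe 30 to 40 mm high runs 64 mm to its +x. Does not move.
- lever (a joint): Angle of the valve's lever: 0 fully shut against its stop, when it points along the valve's -x axis (roughly towards the robot); it grows counter-clockwise seen from above as the valve opens (1.5 at most), so it is shut by pushing it clockwise. Stays where it is left; about 2 N at 75 mm from the axis turns it.
- lever_pivot (a point): Point on the lever's axis at the height of its centre line, 72 mm above the worktop. The hub is 40 mm in diameter, its top at 83 mm.
- lever_tip (a point): Free end of the lever, 100 mm out from its axis, at 72 mm height. The lever is a level steel bar 14 mm wide and 14 mm high.
- stockpot: The larger, taller open steel pot, on the hob: 160 mm in diameter, 120 mm high, two small loop handles (to 204 mm overall). Origin: centre of its underside, 6 mm above the worktop. It stands left or right on the hob, its centre within about 15 mm of the circle of the outlet's swing. Loose.
- saucepan: The smaller open steel pot, on the other side of the hob: 140 mm in diameter, 75 mm high, with one long black handle to its own -x (to 207 mm from its centre, up to 85 mm high). Origin: centre of its underside. Loose; leave it.
- mill: Dark turned wooden pepper mill, 56 mm in diameter, 180 mm high, on the side of the hob where the valve is not. Origin: centre of its underside. Loose; leave it.
- salt: Small glass salt jar, 44 mm in diameter, 75 mm high, left in front. Origin: centre of its underside. Loose; leave it.
- mug: White mug, 80 mm in diameter, 90 mm high, right in front. Origin: centre of its underside. Loose; leave it.
- oil: Green glass oil bottle, 64 mm in diameter, 220 mm high, behind the hob on the left. Origin: centre of its underside. Loose; leave it.
- jar: Amber glass storage jar, 90 mm in diameter, 130 mm high, behind the hob on the right. Origin: centre of its underside. Loose; leave it.
- spatula: Spatula with a wooden handle, 260 mm long, lying flat on the worktop far left. Loose; leave it.
Things that resemble listed ones, but are neither listed nor needed, are in the scene too. Leave any yellow look-alike of the valve alone.

How it is judged:
By the outcome, as a careful person would: the job done as asked, in the order asked, and still so for the second after the job is handed in, with the robot touching nothing.
It also fails if it takes over 64 s, if anything falls off the work surface, if the arm or the gripper's body presses on something with over 40 N, if the wrist force passes 120 N, or if a joint passes its speed limit or range.

## Working session

There is one attempt and no reset: what is moved stays moved. The work goes in short steps, Python scripts to look and compute and a tool call to move; the robot and the scene stay as the last step left them, time stands still between calls to the robot, and variables do not carry over. Pictures are saved under pics/ and viewed, on a budget of 10 in all, crops included, one or two more only if the job needs it, and the job is handed in when it is done.

Besides the shell and the picture viewer there is one more tool, called after "Request:" by a JSON object that holds its "fn" and its "kwargs", one argument or row to a line. servo_tool: Moves the arm, as the interface text tells. Its arguments: {"type":"object","properties":{"commands":{"type":"array"},"grip":{"type":"number"},"grip_force":{"type":"number"}},"required":["commands"]}

```bash
mkdir -p pics; cat > h.py <<'E'
from bench import env, imaging, close_job
import numpy as np, cv2
def cloud(n):
    p,d=imaging.camera(n); c=imaging.calibration(n)
    f=210/np.tan(np.radians(c["fovy"])/2)
    v,u=np.mgrid[:420,:560]
    P=np.stack([(u-c["cx"])*d/f,(v-c["cy"])*d/f,d],-1)
    W=(P-np.array(c["t"]))@np.array(c["R"])
    W[d==0]=np.nan
    return p,d,W,c
E
python3 - <<'E'
from h import *
for n in("top","side"):
    p,d,W,c=cloud(n); np.savez(n+"0.npz",p=p,d=d,W=W); cv2.imwrite(f"pics/{n}0.png",p)
    print(n,c)
print(env.get_obs())
E
```

```text
top {'fovy': 57.64612582973892, 'cx': 281.7712953717705, 'cy': 210.58997494964012, 'R': array([[ 0.01073736, -0.99988715,  0.01050672],
       [-0.98526877, -0.01237266, -0.17056485],
       [ 0.1706756 , -0.00852053, -0.98529043]]), 't': array([0.05536928, 0.55811069, 1.25993116])}
side {'fovy': 45.003032840443886, 'cx': 283.19284842989885, 'cy': 197.75219350959935, 'R': array([[ 0.73012963, -0.68295463,  0.02199305],
       [-0.43938705, -0.49390051, -0.75033413],
       [ 0.52330655,  0.53817772, -0.66069282]]), 't': array([-0.34317378,  0.37039533,  1.07854578])}
{'time_s': 0.1, 'joint_positions': array([ 1.03692859e+00,  2.45755043e-01,  1.55886600e+00,  4.07909510e-06,
        1.33872180e+00, -1.74114121e-01]), 'dq': array([-0.00057822, -0.00235292, -0.00281678,  0.00023939,  0.00082384,
        0.00219552]), 'effort': array([-8.13715706e-04, -4.16915989e+01, -3.15524697e+01,  6.85481192e-02,
        3.10263131e-02, -5.75464651e-05]), 'tcp_pos': array([0.2285519 , 0.60791751, 0.20446269]), 'tool_rot': array([-3.13986961e+00, -3.07103950e-04,  2.78183784e+00]), 'contact_force': array([ 0.52143064, -0.44166971,  0.69908667]), 'wrist_torque': array([-0.01201988, -0.00210225, -0.00335287]), 'width': 0.9995555735321882}
```

View pics/top0.png

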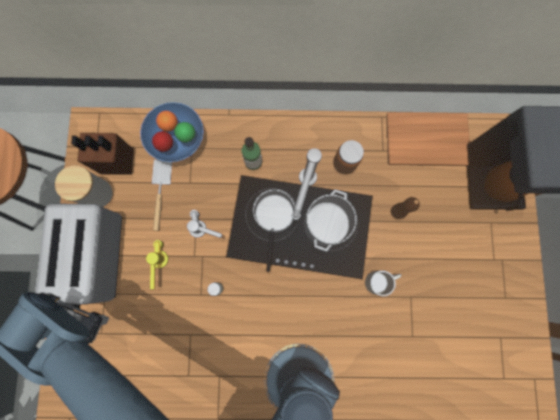

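View pics/side0.png

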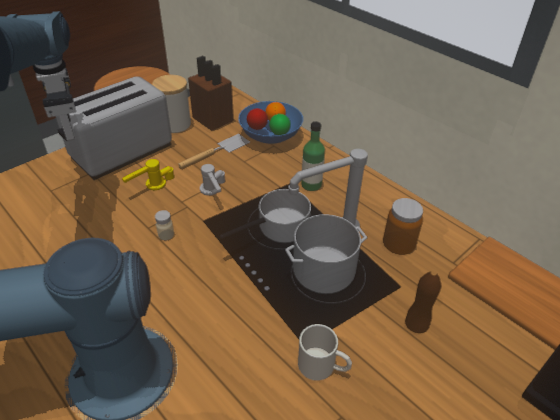

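The top view shows these objects:
- **Steel valve:** at (197,228), with its lever to (222,236) and its pipe at (195,213). The yellow look-alike at (155,260) is to be left alone.
- **Filler:** hub at (314,157), outlet near (296,215).
- **Pots:** stockpot with two loop handles at (328,220), saucepan with a long handle at (273,212).

The candidates for the valve are the steel one (197,228) and the yellow one (155,260), and I choose the steel one.

```bash
cat > m.py <<'E'
from h import *
import sys
def seg(W,box,zl,zh):
    u0,v0,u1,v1=box; m=np.zeros(W.shape[:2],bool); m[v0:v1,u0:u1]=1
    return m&(W[...,2]>zl)&(W[...,2]<zh)
def circ(P):
    A=np.c_[2*P[:,:2],np.ones(len(P))]; s=np.linalg.lstsq(A,(P[:,:2]**2).sum(1),rcond=None)[0]
    return s[:2],np.sqrt(s[2]+s[:2]@s[:2])
E
python3 - <<'E'
from m import *
T=np.load("top0.npz");S=np.load("side0.npz")
W=T['W'];p=T['p'];V=S['W']
def pr(n,m,W):
    P=W[m]; print(n,len(P),P.mean(0).round(4),P.min(0).round(3),P.max(0).round(3))
    return P
near=lambda W,c,r:np.hypot(W[...,0]-c[0],W[...,1]-c[1])<r
for nm,W in(("top",T['W']),("side",S['W'])):
    print(nm)
    # hub & arm
    box=(0,0,560,420)
    top=T['W']
    hub=top[157,314]; print('hubpix',hub) if nm=='top' else 0
    m=near(W,hub,.04)&(W[...,2]>.249)&(W[...,2]<.262);P=pr('hubtop',m,W)
    m=near(W,hub,.23)&(W[...,2]>.225)&(W[...,2]<.256)&~near(W,hub,.035);P=pr('arm',m,W)
    c=P[:,:2].mean(0); d=np.linalg.svd(P[:,:2]-c)[2][0] if len(P)<3000 else 0; print('dir',c,d)
    pot=top[220,328]; 
    m=near(W,pot,.13)&(W[...,2]>.118)&(W[...,2]<.132);P=pr('rim',m,W); 
    for _ in range(5):
        c,r=circ(P); e=abs(np.hypot(*(P[:,:2]-c).T)-r); P=P[e<max(.006,np.median(e))]
    print('potcirc',c,r,len(P))
    vp=top[228,197]
    m=near(W,vp,.05)&(W[...,2]>.077)&(W[...,2]<.09);P=pr('vhub',m,W)
    m=near(W,vp,.13)&(W[...,2]>.062)&(W[...,2]<.09);P=pr('lev',m,W)
    m=near(W,vp,.09)&(W[...,2]>.022)&(W[...,2]<.05);P=pr('pipe',m,W)
# black glass
W=T['W']
m=(W[...,2]>-.01)&(W[...,2]<.015)&(p.max(2)<45)&near(W,top[220,328],.4)
m=cv2.morphologyEx(m.astype(np.uint8),cv2.MORPH_OPEN,np.ones((5,5)))
P=W[m>0]; print('hob',cv2.minAreaRect(P[:,:2].astype(np.float32)))
a=cv2.resize(p[190:290,130:260],None,fx=4,fy=4,interpolation=2);b=cv2.resize(p[140:240,260:390],None,fx=4,fy=4,interpolation=2)
cv2.imwrite("pics/crop.png",np.vstack([a,b])[:, :][:600] if 0 else cv2.resize(np.hstack([a,b]),(800,308)))
E
```

```text
top
hubpix [ 0.68266599 -0.02954457  0.25634265]
hubtop 186 [ 0.6853 -0.0272  0.2546] [ 0.647 -0.048  0.249] [ 0.71  -0.009  0.261]
arm 340 [0.5797 0.0056 0.2467] [ 0.51  -0.025  0.225] [0.746 0.175 0.255]
dir [0.57972649 0.0056034 ] [-0.97850181  0.20623821]
rim 177 [ 0.5207 -0.0974  0.1253] [ 0.441 -0.174  0.118] [ 0.598 -0.016  0.132]
potcirc [ 0.51987915 -0.09528984] 0.07795414554331932 177
vhub 156 [0.4939 0.3458 0.0822] [0.474 0.295 0.077] [0.517 0.376 0.089]
lev 225 [0.4885 0.33   0.0805] [0.462 0.262 0.067] [0.517 0.376 0.089]
pipe 82 [0.5336 0.3629 0.0359] [0.48  0.342 0.022] [0.56  0.38  0.049]
side
hubtop 210 [ 0.6833 -0.0304  0.2548] [ 0.645 -0.052  0.249] [ 0.713 -0.007  0.261]
arm 488 [0.5753 0.0012 0.245 ] [ 0.507 -0.027  0.225] [0.737 0.156 0.255]
dir [0.57526664 0.00115187] [-0.96970695  0.24427123]
rim 527 [ 0.5205 -0.0981  0.1241] [ 0.441 -0.177  0.118] [ 0.602 -0.016  0.131]
potcirc [ 0.52069943 -0.09677343] 0.07819281955102013 525
vhub 158 [0.493  0.3418 0.083 ] [0.472 0.294 0.077] [0.517 0.376 0.09 ]
lev 249 [0.4876 0.3278 0.0802] [0.462 0.258 0.062] [0.517 0.376 0.09 ]
pipe 134 [0.5162 0.3537 0.0357] [0.48  0.336 0.023] [0.561 0.373 0.05 ]
hob ((0.0, 0.0), (0.0, 0.0), 0.0)
```

View pics/crop.png

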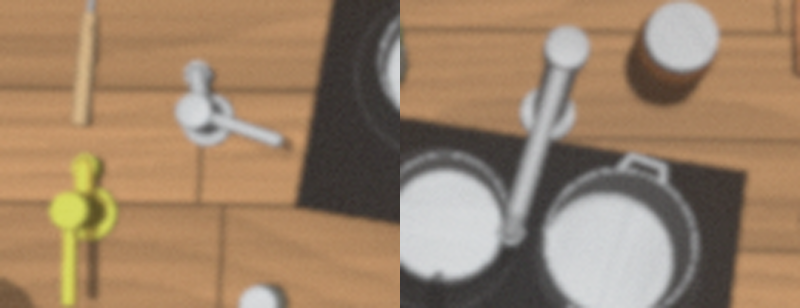

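The crop confirms the steel valve at left, with its lever pointing right and about 71° open, and the filler arm lying between the pots. The measurements hold up: lever length 0.10, pivot-to-pot distance 0.182, hub tops at 83 and 255 mm. Next I move above the +x side of the lever.

Request:
{"fn": "servo_tool", "kwargs": {
  "commands": [
    [2.7,-3.4,0,0,0,0],
    [2.7,-3.4,0,0,0,0],
    [2.7,-3.4,0,0,0,0],
    [2.7,-3.4,0,0,0,0],
    [2.7,-3.4,0,0,0,0],
    [2.7,-3.4,0,0,0,0],
    [2.7,-3.4,0,0,0,0],
    [2.7,-3.4,0,0,0,0],
    [2.7,-3.4,0,0,0,0],
    [3.0,-3.3,0,0,0,0]
  ],
  "grip": 0
}}

```text
time_s: 1.1
tcp_pos: [0.5023, 0.2678, 0.2051]
tool_rot: [-3.141, -0.001, 2.782]
contact_force: [0.6, 0.7, -1.1]
width: 0.186
```

Request:
{"fn": "servo_tool", "kwargs": {
  "commands": [
    [0,0,-2,0,0,0],
    [0,0,-2,0,0,0],
    [0,0,-2,0,0,0],
    [0,0,-2,0,0,0],
    [0,0,-2,0,0,0],
    [0,0,-2,0,0,0],
    [0,0,-2,0,0,0],
    [0,0,-1,0,0,0],
    [0,0,0,0,0,0],
    [0,0,0,0,0,0]
  ]
}}

```text
time_s: 2.1
tcp_pos: [0.5022, 0.2695, 0.056]
tool_rot: [3.141, 0.0, 2.782]
contact_force: [-0.0, 0.6, 0.3]
width: 0.006
```

Request:
{"fn": "servo_tool", "kwargs": {
  "commands": [
    [-0.92,0.35,0,0,0,0],
    [-0.87,0.07,0,0,0,0],
    [-0.85,0.16,0,0,0,-6],
    [-0.84,0.24,0,0,0,-6],
    [-0.8,0.33,0,0,0,-6],
    [-0.76,0.42,0,0,0,-6],
    [-0.72,0.49,0,0,0,-6],
    [-0.66,0.56,0,0,0,-6],
    [-0.6,0.63,0,0,0,-6],
    [-0.53,0.69,0,0,0,-6]
  ]
}}

```text
time_s: 3.1
tcp_pos: [0.4265, 0.3091, 0.0566]
tool_rot: [3.139, 0.001, 1.94]
contact_force: [1.9, -1.2, -0.5]
width: 0.004
```

Request:
{"fn": "servo_tool", "kwargs": {
  "commands": [
    [-0.24,0.36,0,0,0,-3],
    [-0.22,0.38,0,0,0,-3],
    [-0.2,0.38,0,0,0,-3],
    [-0.18,0.4,0,0,0,-3],
    [-0.16,0.41,0,0,0,-3],
    [-0.07,0.2,0,0,0,-1],
    [0,0,0,0,0,0],
    [0,0,0,0,0,0],
    [0,0,0,0,0,0],
    [0,0,0,0,0,0]
  ]
}}

```text
time_s: 4.1
tcp_pos: [0.4174, 0.324, 0.0564]
tool_rot: [3.14, 0.014, 1.669]
contact_force: [7.0, -26.6, 6.6]
width: 0.005
```

```bash
python3 - <<'E'
from m import *
print(env.get_obs()['contact_force'],env.get_obs()['tcp_pos'])
p,d,W,c=cloud("side")
m=(abs(W[...,0]-.495)<.13)&(abs(W[...,1]-.356)<.1)&(W[...,2]>.06)&(W[...,2]<.09)
P=W[m];Q=P[(P[:,0]<.465)&(P[:,1]>.318)]
print(len(Q),[ (round(x,3),Q[abs(Q[:,0]-x)<.005].mean(0).round(4),(abs(Q[:,0]-x)<.005).sum()) for x in np.arange(.39,.47,.01)])
cv2.imwrite("pics/s1.png",cv2.resize(p[100:260,120:330],None,fx=3.5,fy=3.5,interpolation=2))
E
```

```text
[  7.02336001 -26.63904099   6.57539724] [0.41735721 0.32404557 0.05635473]
72 [(np.float64(0.39), array([nan, nan, nan]), np.int64(0)), (np.float64(0.4), array([0.4029, 0.3339, 0.0771]), np.int64(13)), (np.float64(0.41), array([0.4071, 0.3309, 0.0771]), np.int64(23)), (np.float64(0.42), array([0.4195, 0.3193, 0.076 ]), np.int64(4)), (np.float64(0.43), array([0.4276, 0.3204, 0.0727]), np.int64(1)), (np.float64(0.44), array([0.4445, 0.338 , 0.08  ]), np.int64(2)), (np.float64(0.45), array([0.4511, 0.343 , 0.0778]), np.int64(11)), (np.float64(0.46), array([0.4602, 0.3466, 0.0775]), np.int64(18))]<stdin>:6: RuntimeWarning: Mean of empty slice.
  ret = um.true_divide(
```

View pics/s1.png

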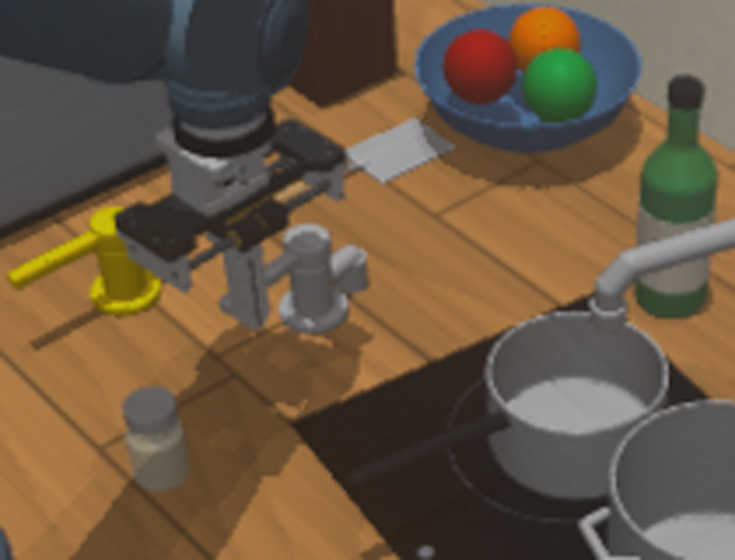

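A 27 N stall means the lever is on its stop. The picture shows the closed fingers against the lever, with the lever in line with its pipe. I back off, then rise.

Request:
{"fn": "servo_tool", "kwargs": {
  "commands": [
    [0.2,-1,0,0,0,0],
    [0.2,-1.5,0,0,0,0],
    [0.2,-2,0,0,0,0],
    [0,0,2.4,0,0,0],
    [0,0,2.4,0,0,0],
    [0,0,2.4,0,0,0],
    [0,0,2.4,0,0,0],
    [0,0,2.4,0,0,0],
    [0,0,2.4,0,0,0],
    [0,0,2.3,0,0,0]
  ]
}}

```text
time_s: 5.15
tcp_pos: [0.421, 0.2849, 0.2237]
tool_rot: [3.141, -0.001, 1.665]
contact_force: [-0.1, 1.0, 0.1]
width: 0.004
```

Request:
{"fn": "servo_tool", "kwargs": {
  "commands": [
    [1.5,-2,0,0,0,0],
    [1.5,-2,0,0,0,0],
    [1.5,-2,0,0,0,0],
    [1.5,-2,0,0,0,0],
    [1.5,-2,0,0,0,0],
    [1.5,-2,0,0,0,0],
    [1.5,-2,0,0,0,0],
    [1.5,-2,0,0,0,0],
    [1.5,-2,0,0,0,0],
    [1.5,-2,0,0,0,0]
  ]
}}

```text
time_s: 6.15
tcp_pos: [0.5715, 0.0843, 0.2226]
tool_rot: [3.141, -0.0, 1.665]
contact_force: [0.0, 0.5, -0.1]
width: 0.005
```

```bash
cat > lev.py <<'E'
from m import *
for n in ("top","side"):
    p,d,W,c=cloud(n); np.savez(n+"1.npz",p=p,W=W)
    m=(abs(W[...,0]-.445)<.08)&(abs(W[...,1]-.34)<.06)&(W[...,2]>.065)&(W[...,2]<.084)
    P=W[m];Q=P[P[:,0]<.468]; k=np.polyfit(Q[:,0],Q[:,1],1)
    H=P[P[:,0]>.475]; print(n,len(Q),Q.min(0).round(3),Q.max(0).round(3),'lever deg',np.degrees(np.arctan(k[0])).round(1))
    m=(W[...,0]>.525)&(W[...,0]<.58)&(abs(W[...,1]-.36)<.06)&(W[...,2]>.03)&(W[...,2]<.05)
    P=W[m]; print('pipe far',P.mean(0).round(3),'line y at .534',np.polyval(k,P[:,0].mean()).round(3),np.degrees(np.arctan2(P[:,1].mean()-.356,P[:,0].mean()-.495)).round(1))
print(env.get_obs()['tcp_pos'],env.get_obs()['contact_force'])
E
python3 lev.py
```

```text
top 96 [0.401 0.332 0.069] [0.467 0.358 0.083] lever deg 11.6
pipe far [0.541 0.366 0.037] line y at .534 0.366 11.9
side 116 [0.399 0.33  0.066] [0.467 0.354 0.083] lever deg 11.2
pipe far [0.542 0.36  0.037] line y at .534 0.362 4.9
[0.57218497 0.08319539 0.22244079] [-0.2319836   0.2856795  -0.04437321]
```

The lever lies in line with the pipe (11.4° against about 8–12°), so the valve is shut. Next is the spout push.

Request:
{"fn": "servo_tool", "kwargs": {
  "commands": [
    [-0.3,-1.5,0,0,0,0],
    [-0.3,-1.5,0,0,0,0],
    [-0.3,-1.5,0,0,0,0],
    [-0.3,-1.5,0,0,0,0],
    [0,-0.9,0,0,0,2.5],
    [0,-1,0,0,0,2.5],
    [0,-1,0,0,0,2.5],
    [0,-1,0,0,0,2.5],
    [0,-1,0,0,0,2.5],
    [0,-1,0,0,0,2.5]
  ]
}}

```text
time_s: 7.25
tcp_pos: [0.5587, -0.0343, 0.2221]
tool_rot: [-3.141, -0.002, 1.928]
contact_force: [-0.3, 2.8, -0.8]
width: 0.006
```

Request:
{"fn": "servo_tool", "kwargs": {
  "commands": [
    [0,-0.5,0,0,0,0],
    [0,-0.3,0,0,0,0],
    [0,-0.2,0,0,0,0],
    [0,-0.1,0,0,0,0],
    [0,0,0,0,0,0],
    [0,0,0,0,0,0],
    [0,0,0,0,0,0],
    [0,0,0,0,0,0],
    [0,0,0,0,0,0],
    [0,0,0,0,0,0]
  ]
}}

```text
time_s: 8.25
tcp_pos: [0.5596, -0.0449, 0.2225]
tool_rot: [-3.142, 0.0, 1.927]
contact_force: [-0.3, 0.5, 0.2]
width: 0.002
```

```bash
cat > sp.py <<'E'
from m import *
import sys
piv=np.array([.689,-.029])
for n in ("top","side"):
    p,d,W,c=cloud(n); cv2.imwrite(f"pics/{n}_{sys.argv[1]}.png",p)
    m=(abs(W[...,0]-.52)<.11)&(abs(W[...,1]+.096)<.12)&(W[...,2]>.116)&(W[...,2]<.134);P=W[m]
    for _ in range(8):
        q,r=circ(P); e=abs(np.hypot(*(P[:,:2]-q).T)-r); P=P[e<max(.006,np.median(e))]
    D=W[...,:2]-piv; R=np.hypot(D[...,0],D[...,1]); a=np.degrees(np.arctan2(D[...,1],D[...,0]))%360
    w=R<.2; w&=(R>.03)&(W[...,2]>.236)&(W[...,2]<.2535)&(a>160)&(a<225)
    print(n,'pot',q.round(4),r.round(4),'pot head',np.degrees(np.arctan2(*(q-piv)[::-1]))%360, 'dist',np.hypot(*(q-piv)))
    for lo,hi in((.03,.07),(.07,.11),(.14,.19)):
        s=w&(R>lo)&(R<hi); print('  arm',lo,s.sum(),np.median(a[s]).round(1),np.percentile(a[s],[5,95]).round(1))
    m=(abs(D[...,0])<.05)&(abs(D[...,1])<.05)&(W[...,2]>.252)&(W[...,2]<.262);P=W[m];print('  hub',P.mean(0).round(4),len(P))
print(env.get_obs()['tcp_pos'],env.get_obs()['contact_force'])
E
python3 sp.py a
```

```text
top pot [ 0.5193 -0.0965] 0.0766 pot head 201.6882983757593 dist 0.18267406831780977
  return _methods._mean(a, axis=axis, dtype=dtype,
  ret = ret.dtype.type(ret / rcount)
Traceback (most recent call last):
  File "sp.py", line 13, in <module>
    s=w&(R>lo)&(R<hi); print('  arm',lo,s.sum(),np.median(a[s]).round(1),np.percentile(a[s],[5,95]).round(1))
                                                                         ~~~~~~~~~~~~~^^^^^^^^^^^^^
IndexError: index -1 is out of bounds for axis 0 with size 0
```

The robot hides the filler from the top camera here, so I use the side camera.

```bash
sed -i 's/for n in ("top","side"):/for n in sys.argv[2:]:/; s/s.sum(),np/s.sum(),s.any() and np/; s/,np.percentile(a\[s\],\[5,95\]).round(1)//' sp.py; python3 sp.py a side
```

```text
side pot [ 0.5206 -0.0967] 0.0782 pot head 201.88790210851258 dist 0.18148044945776068
  arm 0.03 92 201.3
  arm 0.07 98 198.9
  arm 0.14 168 196.0
  hub [ 0.6852 -0.0319  0.2559] 173
[ 0.55963548 -0.044875    0.22243567] [ 0.23387699  0.65820799 -1.03295711]
```

View pics/side_a.png

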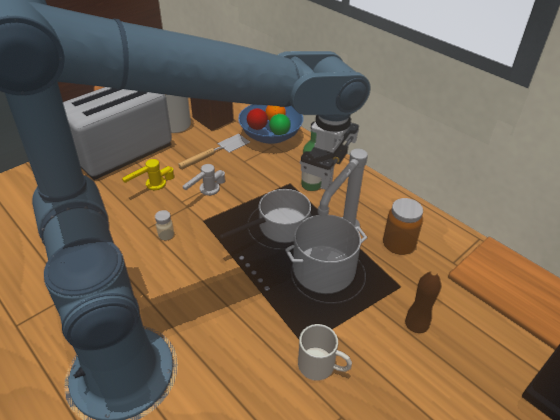

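The side view shows the outlet just inside the stockpot's left part, near (325,213), with the arm at about 195°. The target is 201.7°, so I push about 1.3 cm more, then back away to measure.

Request:
{"fn": "servo_tool", "kwargs": {
  "commands": [
    [0,-0.3,0,0,0,0],
    [0,-0.4,0,0,0,2],
    [0,-0.3,0,0,0,2],
    [0,-0.2,0,0,0,0],
    [0,-0.1,0,0,0,0],
    [0,0,0,0,0,0],
    [0,0,0,0,0,0],
    [0,0,0,0,0,0],
    [0,0,0,0,0,0],
    [0,0,0,0,0,0]
  ]
}}

```text
time_s: 9.35
tcp_pos: [0.5596, -0.0581, 0.2224]
tool_rot: [-3.141, 0.0, 1.996]
contact_force: [0.5, -0.4, 0.9]
width: 0.002
```

Request:
{"fn": "servo_tool", "kwargs": {
  "commands": [
    [0,0.5,0,0,0,0],
    [0,1.5,0,0,0,0],
    [0,3,0,0,0,0],
    [-1,4,0,0,0,0],
    [-2,4,0,0,0,0],
    [-2,4,0,0,0,0],
    [-2,4,0,0,0,0],
    [-2,4,0,0,0,0],
    [-2,4,0,0,0,0],
    [-2,3,0,0,0,0]
  ]
}}

```text
time_s: 10.35
tcp_pos: [0.4279, 0.2648, 0.2226]
tool_rot: [3.141, -0.0, 1.998]
contact_force: [0.0, -0.4, -1.0]
width: 0.007
```

```bash
python3 sp.py b top side
```

```text
top pot [ 0.5198 -0.0951] 0.0779 pot head 201.33635632935443 dist 0.18170344426588989
  arm 0.03 90 199.3
  arm 0.07 90 200.0
  arm 0.14 94 200.4
  hub [ 0.6871 -0.0295  0.2552] 159
side pot [ 0.5208 -0.0968] 0.0782 pot head 201.9349405294827 dist 0.18137868572711519
  arm 0.03 86 206.1
  arm 0.07 89 203.8
  arm 0.14 141 201.9
  hub [ 0.6862 -0.0324  0.2559] 165
[0.42694514 0.26551926 0.22243696] [ 0.30722546  0.46229218 -0.96828272]
```

View pics/top_b.png

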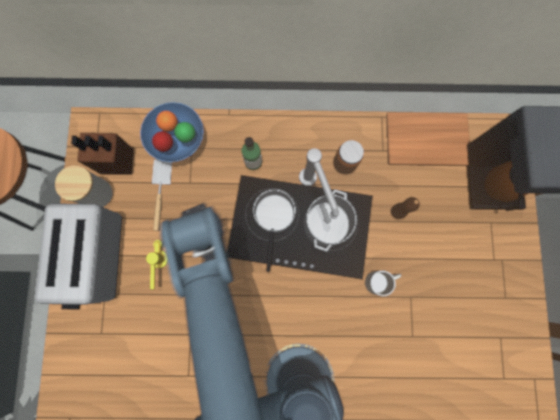

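The top view shows the outlet near (335,213) over the stockpot. The far arm heading is 200.4° (top) and 201.9° (side), against pot headings of 201.3° and 201.9°, so it is within about 3 mm. The pot has not moved and the robot is clear, so I hand in.

```bash
python3 -c "
from bench import env, close_job
o=env.get_obs();print(o['time_s'],abs(o['dq']).max(),o['contact_force']);print(close_job())"
```

```text
10.45 0.07187428018327656 [ 0.30722546  0.46229218 -0.96828272]
the job is handed in; nothing more can be done
None
```

I shut the valve first, then swung the filler arm over the stockpot, and handed the job in at 10.45 s.

- **Valve:** I pushed the steel valve's lever clockwise with the closed fingers until it stalled at about 27 N, against the roughly 2 N it takes to turn. After I backed off, the lever lay in line with its pipe: lever 11.2–11.6°, pipe 11.9° from the top camera. The side camera's pipe bearing was only 4.9°. It sees just one flank of the pipe, so I trusted the top camera and the stall. I did not measure the lever again after that, but nothing touched it.
- **Spout:** I swung the arm until its far end pointed at 200.4° (top camera) and 201.9° (side camera). The pot's centre is at 201.3° and 201.9°, so the outlet should be within about 3 mm of the middle. Nearer the hub the two cameras disagreed by up to 7°, which I put down to the side camera seeing one flank of the tube.
- **Everything else:** The stockpot's measured position did not change. I did not measure the other items again, but none looked moved in the last picture. The robot ended in free air with no contact force, though its joints still showed a small residual speed (0.07 rad/s) at hand-in.

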